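# Rinse a tumbler on the glass rinser and hang it on the drying post

## Task

Take the blue tumbler, which stands mouth down, and press it mouth down and centred onto the sprung star of the glass rinser until the star is fully depressed, keeping it down for at least one second. Then slip the tumbler, still mouth down, over the free drying post and lower it right down onto the post's foot before letting go. Leave the orange tumbler, the ramekins and the espresso cup where they are.

Things in the scene. Friction and masses are not known exactly. Their poses are not given: they have to be found in the camera images.
- tumbler: Blue plastic tumbler, straight-sided round cup, outside diameter 58 mm, bore 51 mm, height 110 mm (the top 9 mm bevelled in towards the closed end, with a grey disc on it), about 0.12 kg, standing mouth down on the worktop. Origin: centre of the mouth (rim plane, its lower end); z points up to the closed end, 110 mm above.
- rinser: Glass rinser, fixed: round steel drip tray, diameter 136 mm, wall 18 mm high, with a black eight-armed sprung star in the middle (the part pressed). A short black hose stub sticks out of its far side. Origin: centre of the underside, on the worktop.
- star_top (a point): Centre of the star, in the plane of the upper faces of its arms, on which the tumbler's rim is pressed; 32 mm above the worktop when up, 20 mm when fully depressed; moves with the star. The arms reach 43 mm from the axis; a steel nozzle of diameter 18 mm stands 8 mm above this plane in the middle, inside the tumbler's mouth.
- star (a joint): Downward travel of the star in m: 0 = up, 0.012 = fully depressed. The spring takes about 4 N to start and 13 N at full depth and pushes it back up.
- free_post: Free drying post, fixed: white upright post, diameter 36 mm, with a domed top 92 mm above the worktop, on a round dark steel foot of diameter 90 mm and 12 mm thick. Nothing is on it. Origin: centre of the underside, on the worktop.
- free_post_seat (a point): Centre of the upper face of the free post's foot, on the post's axis, 12 mm above the worktop: the tumbler's mouth rests here.
- taken_post: The other drying post, the same in shape and also fixed, with the orange tumbler over it. Origin: centre of the underside.
- dry_tumbler: Orange tumbler, same shape as the blue one, mouth down over the other post; leave it alone. Origin: centre of its mouth.
- ramekin_a: Small white ramekin, the right one of two that stand side by side between kettle and seasoning caddy, diameter 69 mm, 38 mm high; leave it alone. Origin: centre of the underside.
- ramekin_b: Small grey-white ramekin, the left one of the two, diameter 69 mm, 38 mm high; leave it alone. Origin: centre of the underside.
- espresso_cup: White espresso cup with a handle, 88 mm long over the handle, 50 mm high; leave it alone. Origin: under the middle of its extent.
Things that resemble listed ones, but are neither listed nor needed, are in the scene too. Leave any red look-alike of the free_post alone.

How it is judged:
On the way:
1. the star is fully depressed by the tumbler's mouth, centred and upright, for about a second (value of joint star above 0.0105 m and contact force between tumbler and rinser above 4 N and horizontal distance between tumbler and star_top below 0.015 m and angle between tumbler's own z axis and vertical below 0.12 rad and z of tumbler in the frame of rinser below 0.026 m), for 0.9 s.
At the end, for the whole second after the job is handed in: The blue tumbler stands at rest, mouth down and upright (within 0.06 rad) over the free post, its mouth within 12 mm of the post's axis and within 5 mm of the upper face of the foot, and the star is back up (within 2 mm) (horizontal distance between tumbler and free_post_seat below 0.012 m and z of tumbler in the frame of free_post_seat between -0.004 and 0.005 m and angle between tumbler's own z axis and vertical below 0.06 rad and linear speed of tumbler below 0.02 m/s and value of joint star below 0.002 m); the robot touches nothing.
It fails at once if dry_tumbler is moved by more than 25 mm (distance of dry_tumbler from where it was at the start of the episode above 0.025 m).
It fails at once if ramekin_a is moved by more than 25 mm (distance of ramekin_a from where it was at the start of the episode above 0.025 m).
It fails at once if ramekin_b is moved by more than 25 mm (distance of ramekin_b from where it was at the start of the episode above 0.025 m).
It fails at once if espresso_cup is moved by more than 25 mm (distance of espresso_cup from where it was at the start of the episode above 0.025 m).
It fails at once if the tumbler is let go over the free post while its mouth is more than 30 mm above the foot (horizontal distance between tumbler and free_post_seat below 0.04 m and z of tumbler in the frame of free_post_seat above 0.03 m and contact force between the fingers and tumbler below 0.05 N).
It also fails if it takes over 56 s, if anything falls off the work surface, if the arm or the gripper's body presses on something with over 40 N, if the wrist force passes 120 N, or if a joint passes its speed limit or range.

## Robot

A 6-joint arm with a two-finger parallel gripper is mounted at the origin on a cart in front of the work surface, level with it; the furniture and walls round the work are solid. World frame = base frame: x ahead of the robot, y to its left, z up, the work surface at z = 0. Lengths are in m, angles in rad, forces in N, time in s.
With the tool pointing down it reaches from about 0.425 to 0.925 m from the base axis. Payload 12.5 kg.
Tool frame: the origin (TCP) lies at the very end of the fingers, on their centre line; the grasp point (between the pads) lies bot.tcp_to_grasp behind it (bot.tcp_to_grasp is the distance from the TCP to the grasp point, in m); z points along the fingers, y is the direction in which the jaws open and shut (so a half turn about z gives the same grasp; the last joint's range is limited). The gripper opens to 85 mm and grips with 20 to 120 N. Pads are 22 mm wide; open, the fingers measure 114 mm over their backs; the gripper's body (76 mm by 85 mm) begins 54 mm behind the grasp point. The pads swing forward as they close: fully open they stand 13 mm farther back than shut.
Start: joints at [1.148, 0.491, 1.559, -0, 1.092, -0.106], TCP at [0.195, 0.594, 0.231] pointing down, gripper open.
Joint ranges: [-3.1, 3.1], [-0.84, 2.19], [0.05, 2.79], [-1.13, 4.28], [0.06, 2.93], [-2.69, 2.69]. Speed limits (rad/s): [2.22, 2.22, 2.79, 3.14, 3.14, 3.14].

## Interface

Orientations are given as a 3x3 rotation matrix whose columns are the frame's x, y, z axes.
In Python, from rig import bot gives the robot as it stands.
- The arm moves only by the tool jog_arm, never from a script. Its argument "steps" is a list of rows, each an object of numbers: "tx", "ty", "tz": the shift along the tool's x, y, z in units of 30 mm (1.0 is 30 mm); "spin": the turn about the tool's z in units of 6 degrees (1.0 is 6 degrees); "fingers": the finger opening in mm, from 0 to 85.4. A call has exactly 5 rows; each row shifts and turns the commanded pose from where the row before left it, along the tool's axes as they then stand; what a row does not reach is not made up. A row lasts 1/10 s, in which the tool goes at most 50 mm and 8.59 degrees, less where a joint would pass 70% of its speed; a pose out of reach is approached as far as the arm can. A call is refused whole if a number of a shift passes 1 or a number of a turn 1, either way. A call with a gripper value outside its range is refused whole. The fingers move at their own pace and stop on an object; the grip force is fixed at half the most. Time passes only in rows, so rows that do not move let the fingers close, or fill a call up. It gives the time, the measured TCP pose, the force and the opening at its end, in the units of the state.
- bot.get_obs(): the state, without advancing time (a new reading comes with each control period).
- bot.camera(name): name is "scene" or "top" or "wrist"; returns a dict with "color" (400x640x3 uint8, red, green, blue), "camera_matrix" (3x3 intrinsics, pixels), "T" (4x4, takes a point from camera to world coordinates); the wrist camera has in their place "mount" (4x4, takes a point from camera to tool coordinates, whose origin is the TCP and whose axes are the flange's). Camera axes: x right, y down, z forward; pixel columns grow to the right and rows downward; lengths in m; the calibration is good to about 2 mm. The wrist camera is an equidistant fisheye: a pixel r from the principal point sees the ray r / f radians off the axis. A picture is of the moment at which its call begins: read the wrist's pose just before it. There is no depth.
- bot.sign_off(): hands the job in, once; it reports no verdict.
Trained networks look in a picture, given as the dict that the camera call returned (one of the last four; its "shot" number tells which), for a name from the list of things; names that differ only in an ending like _2 or _b are one class to them, and where a whole thing is asked for, a point or a joint stands for the part that bears it (a point fixed in the world has none). Each returns a list of dicts, best first, with "conf" (0 to 1); they miss things now and then, are a little off and sometimes report something else, mostly with a low value. They report only what shows in the picture. A call takes as long as a camera call. They do not tell look-alikes from the thing itself.
- bot.recognise(label, picture): "box" ([left, top, right, bottom] in pixels, round what is visible of it).
- bot.place_of(label, picture): "at" ([column, row] in pixels: a listed point, or the origin of a listed thing).
The state is a dict: "t": time; "q": joint angles; "dq": joint speeds; "tau": joint torques, N m; "ee_pos": TCP position; "tool_rot": TCP orientation; "force": force on the tool from outside, world axes, zero at the start; "moment": the same for the moment, N m; "grip_width": finger opening in m.
Only numpy, scipy, OpenCV 4.12 (cv2) and the standard library are available. Lean on these libraries where they do the work, as an engineer would, in place of code of your own. Each camera call takes 0.05 s, during which the arm holds its last target.

## Working session

There is one attempt and no reset: what is moved stays moved. The work goes in short steps, Python scripts to look and compute and a tool call to move; the robot and the scene stay as the last step left them, time stands still between calls to the robot, and variables do not carry over. Pictures are saved under pics/ and viewed, and the job is handed in when it is done.

Besides the shell and the picture viewer there is one more tool, called by a JSON object that holds its "fn" and its "kwargs". jog_arm: Moves the arm, as the interface text tells. Its arguments: {"type":"object","properties":{"steps":{"type":"array","items":{"type":"object","properties":{"tx":{"type":"number"},"ty":{"type":"number"},"tz":{"type":"number"},"spin":{"type":"number"},"fingers":{"type":"number"}}}}},"required":["steps"]}

```bash
ls; mkdir -p pics; python3 - <<'E'
from rig import bot
import cv2,numpy as np
o=bot.get_obs();print(o, bot.tcp_to_grasp)
for n in ["scene","top"]:
    c=bot.camera(n);cv2.imwrite(f"pics/{n}0.png",c["color"][:,:,::-1]);print(n,c["camera_matrix"].tolist(),c["T"].tolist())
    for l in ["tumbler","rinser","star_top","free_post","free_post_seat","taken_post","dry_tumbler","ramekin_a","espresso_cup"]:
        print(l,[(np.round(d["at"]).tolist(),round(d["conf"],2)) for d in bot.place_of(l,c)], [(np.round(d["box"]).tolist(),round(d["conf"],2)) for d in bot.recognise(l,c)])
print(bot.get_obs()["t"])
E
```

```text
pics
{'t': 0.0, 'q': array([ 1.14840727e+00,  4.91584890e-01,  1.55947826e+00,  2.67693922e-06,
        1.09170875e+00, -1.05591086e-01]), 'dq': array([ 1.17616165e-03, -1.67059641e-03,  2.95919351e-04,  1.93170621e-03,
        8.30370650e-05, -2.57275322e-04]), 'tau': array([ 1.78020753e-03, -6.18458390e+01, -2.61595309e+01, -3.38986013e-05,
        3.96414907e-03, -2.47121687e-05]), 'ee_pos': array([0.19457673, 0.59368686, 0.23070208]), 'tool_rot': array([[-9.50237387e-01,  3.11526360e-01, -4.85588128e-04],
       [ 3.11526713e-01,  9.50236788e-01, -1.07463172e-03],
       [ 1.26647596e-04, -1.17242891e-03, -9.99999305e-01]]), 'force': array([ 0.18619817, -0.37141828, -0.34957936]), 'moment': array([-0.00915231,  0.07236518, -0.0759611 ]), 'grip_width': 0.08543694829818144} 0.0187
scene [[387.94602811585736, 0.0, 314.0095102779646], [0.0, 387.94602811585736, 190.76204503953022], [0.0, 0.0, 1.0]] [[0.47474841005729757, -0.5180587967692634, 0.7114977373386727, -0.2961844242619234], [-0.8800758302040933, -0.2876728878617371, 0.37777088649056095, -0.5032957808611734], [0.00897107789754
[... 1822 characters left out ...]
, 185.0], 0.66)] [([387.0, 215.0, 418.0, 248.0], 0.91), ([347.0, 170.0, 376.0, 196.0], 0.63)]
free_post_seat [([361.0, 182.0], 0.85), ([403.0, 232.0], 0.83)] [([386.0, 216.0, 416.0, 248.0], 0.69)]
taken_post [([358.0, 241.0], 0.79)] [([343.0, 231.0, 376.0, 259.0], 0.5), ([282.0, 205.0, 310.0, 233.0], 0.25)]
dry_tumbler [([362.0, 240.0], 0.72)] [([350.0, 225.0, 373.0, 249.0], 0.88)]
ramekin_a [([212.0, 202.0], 0.92), ([237.0, 204.0], 0.62), ([359.0, 241.0], 0.51)] [([199.0, 189.0, 220.0, 213.0], 0.95), ([225.0, 190.0, 249.0, 212.0], 0.9), ([344.0, 231.0, 375.0, 261.0], 0.39)]
espresso_cup [([432.0, 202.0], 0.74)] [([350.0, 226.0, 371.0, 251.0], 0.74), ([424.0, 186.0, 450.0, 212.0], 0.58)]
1.9
```

```bash
python3 - <<'E'
import cv2
a=cv2.imread("pics/top0.png")[130:290,170:470];cv2.imwrite("pics/top0c.png",cv2.resize(a,(800,427),interpolation=cv2.INTER_CUBIC))
a=cv2.imread("pics/scene0.png")[130:280,190:470];cv2.imwrite("pics/scene0c.png",cv2.resize(a,(800,429),interpolation=cv2.INTER_CUBIC))
E
```

```text
(no output)
```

View pics/scene0.png

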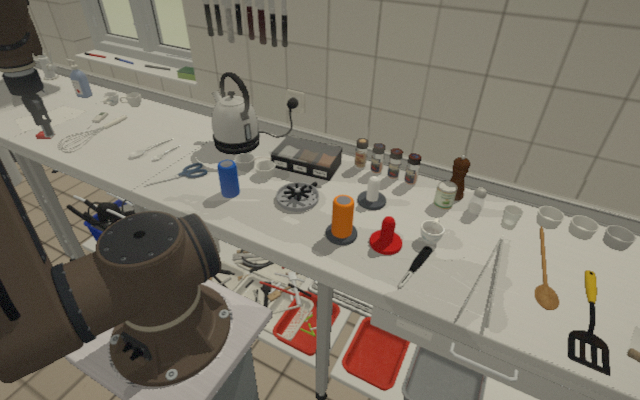

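View pics/top0c.png

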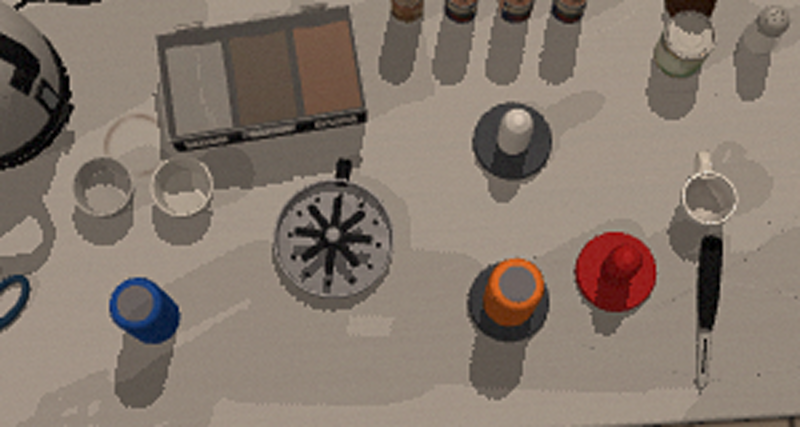

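View pics/scene0c.png

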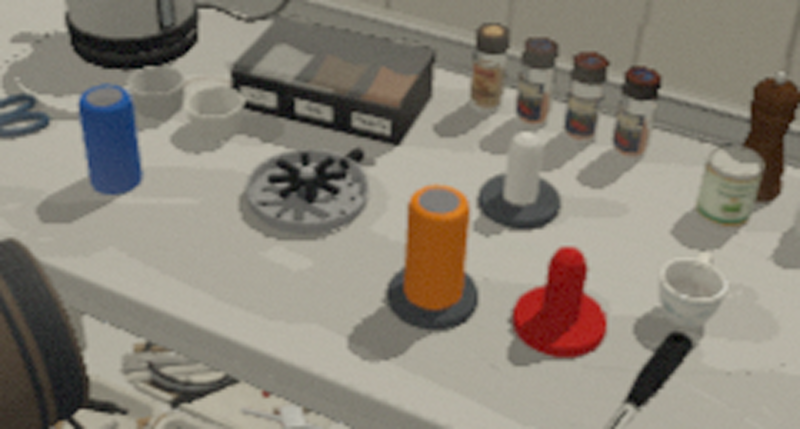

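```bash
cat > h.py <<'E'
import numpy as np,cv2
from scipy.optimize import least_squares
CAM={"scene":(np.array([[387.946,0,314.0095],[0,387.946,190.762],[0,0,1]]),np.array([[0.47474841005729757,-0.5180587967692634,0.7114977373386727,-0.2961844242619234],[-0.8800758302040933,-0.2876728878617371,0.37777088649056095,-0.5032957808611734],[0.008971077897549704,-0.805518089603996,-0.5925032717901941,0.7473672693909089]])),
"top":(np.array([[505.485,0,318.5389],[0,505.485,208.4243],[0,0,1]]),np.array([[-0.059286368872948636,-0.974357171889784,0.21705581782758823,0.23247728139030016],[-0.9982212256034853,0.05923592102509569,-0.006744658255597196,-0.06319123925809997],[-0.006285795139585851,-0.21706959079348526,-0.9761358929637883,1.4909395256404914]]))}
def onz(cam,uv,z):
    K,T=CAM[cam];d=T[:,:3]@np.linalg.solve(K,[uv[0],uv[1],1]);s=(z-T[2,3])/d[2];return T[:,3]+s*d
def proj(cam,P):
    K,T=CAM[cam];p=(np.atleast_2d(P)-T[:,3])@T[:,:3];p=p@K.T;return p[:,:2]/p[:,2:]
def cyl(x,y,parts):
    out=[]
    a=np.linspace(0,2*np.pi,60,endpoint=False)
    for r,z in parts: out.append(np.c_[x+r*np.cos(a),y+r*np.sin(a),0*a+z])
    return np.vstack(out)
def box(cam,P):
    q=proj(cam,P);return np.r_[q.min(0),q.max(0)]
E
python3 - <<'E'
from h import *
print("top disc",onz("top",(220.6,242.5),.11),"scene disc",onz("scene",(190+105*.35,130+95*.35),.11))
def comp(cam,mask,uv):
    n,l,s,c=cv2.connectedComponentsWithStats(mask.astype(np.uint8));k=l[int(uv[1]),int(uv[0])]
    return s[k],c[k],l==k
for cam,uv in (("top",(230,250)),("scene",(229,182))):
    im=cv2.imread(f"pics/{cam}0.png").astype(int);b,g,r=im[...,0],im[...,1],im[...,2]
    s,c,m=comp(cam,(b-r>40),uv);print(cam,s,c)
    np.save(f"/tmp/{cam}m.npy",m)
# fit silhouette: hull of model vs mask edges, IoU
from scipy.optimize import minimize
def fit(masks,parts,x0):
    def cost(p):
        e=0
        for cam,m in masks.items():
            s=8
            hull=cv2.convexHull(np.round((proj(cam,cyl(p[0],p[1],parts))+.5)*s).astype(np.int32))
            big=np.zeros((400*s,640*s),np.uint8);cv2.fillConvexPoly(big,hull,1)
            sm=cv2.resize(big.astype(np.float32),(640,400),interpolation=cv2.INTER_AREA)
            mm=cv2.morphologyEx(m.astype(np.uint8),cv2.MORPH_CLOSE,np.ones((11,11)))
            e+=np.abs(sm-mm).sum()
        return e
    r=minimize(cost,x0,method="Nelder-Mead",options=dict(initial_simplex=[x0,[x0[0]+.01,x0[1]],[x0[0],x0[1]+.01]],xatol=2e-4));return r.x,r.fun
x0=onz("top",(220.6,242.5),.11)[:2]
M={c:np.load(f"/tmp/{c}m.npy") for c in("top","scene")}
P=[(.029,0),(.029,.101),(.0225,.11)]
for k in (["top"],["scene"],["top","scene"]): print(k,fit({c:M[c] for c in k},P,x0))
# rinser / post
print("star nets",onz("top",(294,215),.032),onz("scene",(295,190),.032))
print("nozzle",onz("top",(170+332/2.667,130+233/2.667),.040),onz("scene",(190+308*.35,130+172*.35),.040))
print("foot",onz("top",(170+512/2.667,130+141/2.667),.012),onz("scene",(190+519*.35,130+197*.35),.012))
print("posttop",onz("top",(170+517/2.667,130+121/2.667),.090),onz("scene",(190+526*.35,130+136*.35),.090))
print("others",[ (n,onz("top",u,z)) for n,u,z in (("dry",(363.5,236.5),.12),("ramA",(238,200),.038),("ramB",(208,200),.038),("red",(400.6,232),.012))])
E
```

```text
top disc [0.45975107 0.20287359 0.11      ] scene disc [0.46459762 0.20372512 0.11      ]
top [211 234  26  24 312] [225.17307692 247.04166667]
scene [218 160  21  38 565] [228.53982301 179.75752212]
['top'] (array([0.45850284, 0.20435291]), np.float64(35.53125))
['scene'] (array([0.46546132, 0.20738884]), np.float64(55.65625))
['top', 'scene'] (array([0.46001256, 0.20479417]), np.float64(124.859375))
star nets [5.41450475e-01 1.43468736e-04 3.20000000e-02] [0.53760225 0.00654312 0.032     ]
nozzle [ 0.53260279 -0.00127603  0.04      ] [ 0.53156652 -0.00722788  0.04      ]
foot [ 0.63253002 -0.20947406  0.012     ] [ 0.63618801 -0.21196606  0.012     ]
posttop [ 0.63340911 -0.20888706  0.09      ] [ 0.63965071 -0.21038455  0.09      ]
others [('dry', array([ 0.451085  , -0.19108922,  0.12      ])), ('ramA', array([0.5955045 , 0.16310549, 0.038     ])), ('ramB', array([0.60090815, 0.25182713, 0.038     ])), ('red', array([ 0.47513334, -0.31190976,  0.012     ]))]
```

Candidates in the top view: the blue tumbler at (225,247), against the orange one at (362,240). The white free post is at (363,180), against the red look-alike at (401,232) and the taken post under the orange tumbler at (359,241). I choose the blue tumbler and the white post; the crops above confirm both.

I'll spin first so the tool axes line up with the world.

{"fn": "jog_arm", "kwargs": {"steps": [{"spin": -1},{"spin": -1},{"spin": -1},{"tx": -0.6,"ty": -0.9},{"tx": -0.6,"ty": -0.9}]}}

```text
invalid input at $.steps[0]: expected keys tx, ty, tz, spin, fingers
```

{"fn": "jog_arm", "kwargs": {"steps": [{"tx": 0,"ty": 0,"tz": 0,"spin": -1,"fingers": 85},{"tx": 0,"ty": 0,"tz": 0,"spin": -1,"fingers": 85},{"tx": 0,"ty": 0,"tz": 0,"spin": -1,"fingers": 85},{"tx": -0.6,"ty": -0.9,"tz": 0,"spin": 0,"fingers": 85},{"tx": -0.6,"ty": -0.9,"tz": 0,"spin": 0,"fingers": 85}]}}

```text
t: 2.4
ee_pos: [0.2305, 0.5394, 0.231]
tool_rot: [[-1.0, 0.001, -0.0], [0.001, 1.0, -0.0], [0.0, -0.0, -1.0]]
force: [0.8, 0.3, -0.4]
grip_width: 0.085
```

{"fn": "jog_arm", "kwargs": {"steps": [{"tx": -0.64,"ty": -0.93,"tz": 0,"spin": 0,"fingers": 85},{"tx": -0.64,"ty": -0.93,"tz": 0,"spin": 0,"fingers": 85},{"tx": -0.64,"ty": -0.93,"tz": 0,"spin": 0,"fingers": 85},{"tx": -0.64,"ty": -0.93,"tz": 0,"spin": 0,"fingers": 85},{"tx": -0.64,"ty": -0.93,"tz": 0,"spin": 0,"fingers": 85}]}}

```text
t: 2.9
ee_pos: [0.3268, 0.3989, 0.2315]
tool_rot: [[-1.0, 0.002, 0.0], [0.002, 1.0, 0.0], [-0.0, 0.0, -1.0]]
force: [0.3, -0.3, 1.0]
grip_width: 0.085
```

{"fn": "jog_arm", "kwargs": {"steps": [{"tx": -0.64,"ty": -0.93,"tz": 0,"spin": 0,"fingers": 85},{"tx": -0.64,"ty": -0.93,"tz": 0,"spin": 0,"fingers": 85},{"tx": -0.64,"ty": -0.93,"tz": 0,"spin": 0,"fingers": 85},{"tx": -0.64,"ty": -0.93,"tz": 0,"spin": 0,"fingers": 85},{"tx": 0,"ty": 0,"tz": 0,"spin": 0,"fingers": 85}]}}

```text
t: 3.4
ee_pos: [0.4044, 0.286, 0.2314]
tool_rot: [[-1.0, 0.006, 0.001], [0.006, 1.0, -0.0], [-0.001, -0.0, -1.0]]
force: [-0.0, 0.1, 0.2]
grip_width: 0.0849
```

```bash
python3 - <<'E'
from rig import bot
import cv2,pickle
o=bot.get_obs();c=bot.camera("wrist");cv2.imwrite("pics/w1.png",c["color"][:,:,::-1]);pickle.dump((o,c),open("/tmp/w1.pkl","wb"))
print(o["ee_pos"],c["camera_matrix"],c["mount"])
for l in ("tumbler","star_top","free_post_seat"): print(l,bot.place_of(l,c))
E
```

```text
[0.40437989 0.28597006 0.23143217] [[309.70691629   0.         321.50068307]
 [  0.         309.70691629 198.63440509]
 [  0.           0.           1.        ]] [[-6.28895034e-05 -9.50371691e-01 -3.11116770e-01  7.84570694e-02]
 [ 9.99999457e-01 -3.83368601e-04  9.68939080e-04 -6.89526758e-04]
 [-1.04012467e-03 -3.11116540e-01  9.50371199e-01 -1.43042675e-01]
 [ 0.00000000e+00  0.00000000e+00  0.00000000e+00  1.00000000e+00]]
tumbler [{'at': [140.3, 251.0], 'conf': 0.75}, {'at': [257.5, 205.6], 'conf': 0.67}]
star_top [{'at': [125.2, 262.0], 'conf': 0.57}]
free_post_seat [{'at': [68.7, 296.7], 'conf': 0.59}]
```

View pics/w1.png

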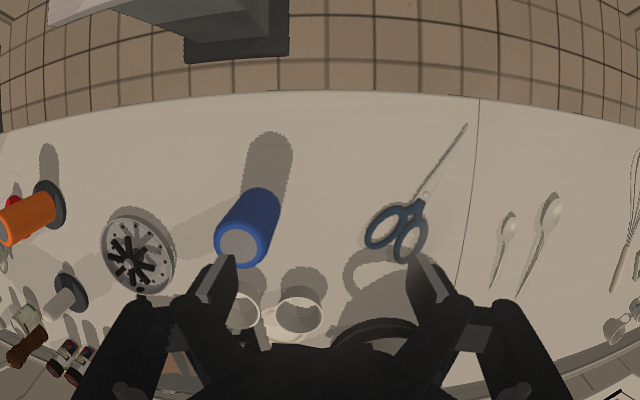

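The wrist view shows the blue tumbler's grey disc at about (239,242), the star nozzle at (128,264), and the free post's foot at about (72,293) with its top at (52,306). The orange tumbler is at the left edge.

```bash
cat >> h.py <<'E'
def wray(o,c,uv):
    K=c["camera_matrix"];d=np.array([uv[0]-K[0,2],uv[1]-K[1,2]]);r=np.hypot(*d);th=r/K[0,0]
    v=np.r_[d/max(r,1e-9)*np.sin(th),np.cos(th)];M=c["mount"];R=o["tool_rot"]
    return o["ee_pos"]+R@M[:3,3],R@M[:3,:3]@v
def wz(o,c,uv,z):
    p,d=wray(o,c,uv);return p+(z-p[2])/d[2]*d
E
python3 - <<'E'
from h import *;import pickle
o,c=pickle.load(open("/tmp/w1.pkl","rb"))
print(wz(o,c,(239,242),.11),wz(o,c,(128,264),.04),wz(o,c,(72,293),.012),wz(o,c,(52,306),.09))
im=c["color"][:,:,::-1].copy()
cv2.imwrite("pics/w1c.png",cv2.resize(im[170:330,30:330],(800,427),interpolation=cv2.INTER_CUBIC))
E
```

```text
[0.45646889 0.20499898 0.11      ] [0.53378182 0.00364827 0.04      ] [ 0.63277161 -0.195542    0.012     ] [ 0.60596538 -0.16785639  0.09      ]
```

View pics/w1c.png

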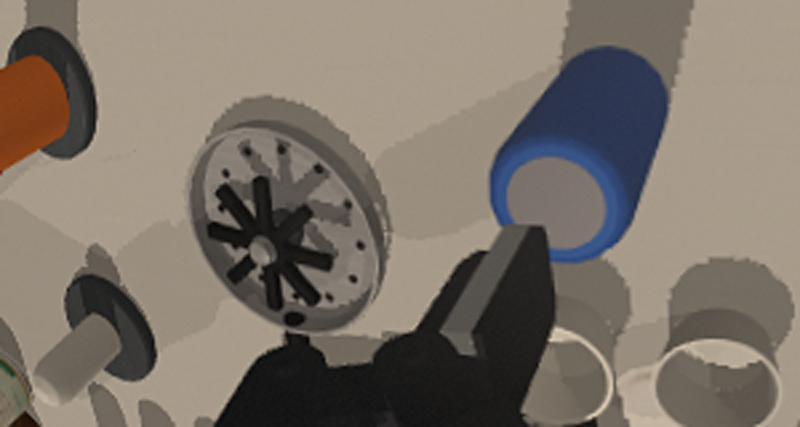

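{"fn": "jog_arm", "kwargs": {"steps": [{"tx": -0.45,"ty": -0.68,"tz": 0,"spin": 0,"fingers": 85},{"tx": -0.45,"ty": -0.68,"tz": 0,"spin": 0,"fingers": 85},{"tx": -0.45,"ty": -0.68,"tz": 0,"spin": 0,"fingers": 85},{"tx": -0.45,"ty": -0.67,"tz": 0.7,"spin": 0,"fingers": 85},{"tx": 0,"ty": 0,"tz": 0.7,"spin": 0,"fingers": 85}]}}

```text
t: 4.1
ee_pos: [0.4575, 0.2063, 0.1892]
tool_rot: [[-1.0, 0.003, 0.002], [0.003, 1.0, 0.0], [-0.002, 0.0, -1.0]]
force: [0.5, 0.6, 0.2]
grip_width: 0.0851
```

```bash
python3 - <<'E'
from rig import bot
import cv2,pickle
from h import *
o=bot.get_obs();c=bot.camera("wrist");cv2.imwrite("pics/w2.png",c["color"][:,:,::-1]);pickle.dump((o,c),open("/tmp/w2.pkl","wb"))
print(o["ee_pos"])
d=c["color"]
E
```

```text
[0.45752747 0.20630378 0.18916812]
```

View pics/w2.png

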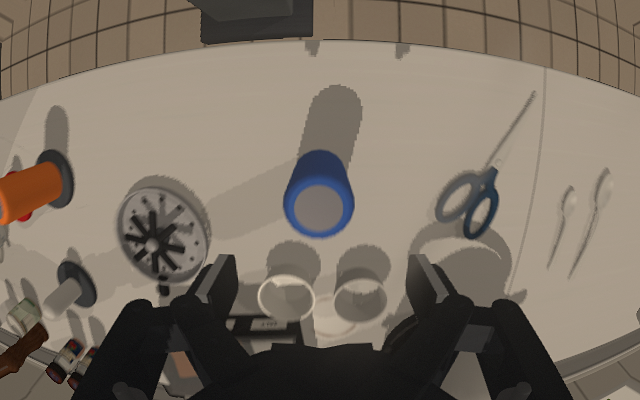

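The tumbler's disc is at about (319,209), midway between the fingers. The star nozzle is at (151,245).

```bash
python3 - <<'E'
from h import *;import pickle
o,c=pickle.load(open("/tmp/w2.pkl","rb"))
hsv=cv2.cvtColor(c["color"],cv2.COLOR_RGB2HSV).astype(int)
m=((hsv[...,0]>100)&(hsv[...,0]<130)&(hsv[...,1]>120)).astype(np.uint8)
m[:, :260]=0;m[:,380:]=0
# inner hole = disc
cs,h=cv2.findContours(m,cv2.RETR_CCOMP,cv2.CHAIN_APPROX_NONE)
for k,q in enumerate(cs):
    if len(q)>30 and h[0][k][3]>=0:
        e=cv2.fitEllipse(q);print(e,wz(o,c,e[0],.11))
print(wz(o,c,(319,209),.11),wz(o,c,(151,245),.04))
E
```

```text
((318.0949401855469, 208.13156127929688), (50.20653533935547, 50.970947265625), 66.35858917236328) [0.45958601 0.20326771 0.11      ]
[0.46029412 0.2039542  0.11      ] [0.53200708 0.00436228 0.04      ]
```

{"fn": "jog_arm", "kwargs": {"steps": [{"tx": -0.07,"ty": -0.09,"tz": 0.4,"spin": 0,"fingers": 85},{"tx": 0,"ty": 0,"tz": 0.95,"spin": 0,"fingers": 85},{"tx": 0,"ty": 0,"tz": 0.95,"spin": 0,"fingers": 85},{"tx": 0,"ty": 0,"tz": 0.95,"spin": 0,"fingers": 85},{"tx": 0,"ty": 0,"tz": 0.95,"spin": 0,"fingers": 85}]}}

```text
t: 4.65
ee_pos: [0.4586, 0.2051, 0.0627]
tool_rot: [[-1.0, 0.001, 0.001], [0.001, 1.0, 0.0], [-0.001, 0.0, -1.0]]
force: [0.8, 0.7, -0.3]
grip_width: 0.0848
```

{"fn": "jog_arm", "kwargs": {"steps": [{"tx": 0,"ty": 0,"tz": 0.17,"spin": 0,"fingers": 85},{"tx": 0,"ty": 0,"tz": 0,"spin": 0,"fingers": 70},{"tx": 0,"ty": 0,"tz": 0,"spin": 0,"fingers": 60},{"tx": 0,"ty": 0,"tz": 0,"spin": 0,"fingers": 45},{"tx": 0,"ty": 0,"tz": 0,"spin": 0,"fingers": 40}]}}

```text
t: 5.15
ee_pos: [0.4592, 0.2045, 0.0596]
tool_rot: [[-1.0, 0.003, 0.003], [0.003, 1.0, 0.001], [-0.003, 0.001, -1.0]]
force: [-2.0, -0.4, 7.2]
grip_width: 0.0562
```

{"fn": "jog_arm", "kwargs": {"steps": [{"tx": 0,"ty": 0,"tz": 0,"spin": 0,"fingers": 40},{"tx": 0,"ty": 0,"tz": 0,"spin": 0,"fingers": 40},{"tx": 0,"ty": 0,"tz": 0,"spin": 0,"fingers": 40},{"tx": 0,"ty": 0,"tz": 0,"spin": 0,"fingers": 40},{"tx": 0,"ty": 0,"tz": 0,"spin": 0,"fingers": 40}]}}

```text
t: 5.65
ee_pos: [0.4592, 0.2045, 0.0596]
tool_rot: [[-1.0, 0.003, 0.003], [0.003, 1.0, 0.001], [-0.003, 0.001, -1.0]]
force: [-1.7, 1.3, 7.9]
grip_width: 0.0556
```

{"fn": "jog_arm", "kwargs": {"steps": [{"tx": 0,"ty": 0,"tz": -0.3,"spin": 0,"fingers": 40},{"tx": 0,"ty": 0,"tz": -0.8,"spin": 0,"fingers": 40},{"tx": 0,"ty": 0,"tz": -0.8,"spin": 0,"fingers": 40},{"tx": -0.2,"ty": -0.6,"tz": -0.8,"spin": 0,"fingers": 40},{"tx": -0.3,"ty": -0.8,"tz": 0,"spin": 0,"fingers": 40}]}}

```text
t: 6.15
ee_pos: [0.4744, 0.1624, 0.1428]
tool_rot: [[-1.0, 0.001, 0.005], [0.001, 1.0, 0.001], [-0.005, 0.001, -1.0]]
force: [0.5, 0.5, -0.8]
grip_width: 0.0559
```

{"fn": "jog_arm", "kwargs": {"steps": [{"tx": -0.3,"ty": -0.8,"tz": 0,"spin": 0,"fingers": 40},{"tx": -0.3,"ty": -0.8,"tz": 0,"spin": 0,"fingers": 40},{"tx": -0.3,"ty": -0.3,"tz": 0,"spin": 0,"fingers": 40},{"tx": 0,"ty": 0,"tz": 0,"spin": 0,"fingers": 40},{"tx": 0,"ty": 0,"tz": 0,"spin": 0,"fingers": 40}]}}

```text
t: 6.65
ee_pos: [0.5001, 0.1054, 0.1394]
tool_rot: [[-1.0, 0.003, 0.0], [0.003, 1.0, 0.0], [-0.0, 0.0, -1.0]]
force: [-0.1, -0.2, -0.8]
grip_width: 0.0556
```

```bash
python3 - <<'E'
from rig import bot
import cv2,pickle
o=bot.get_obs();c=bot.camera("wrist");cv2.imwrite("pics/w3.png",c["color"][:,:,::-1]);pickle.dump((o,c),open("/tmp/w3.pkl","wb"))
print(o["ee_pos"],o["force"],o["grip_width"])
for n in("top","scene"): c=bot.camera(n);cv2.imwrite(f"pics/{n}3.png",c["color"][:,:,::-1])
E
```

```text
[0.5001097  0.10544216 0.13941091] [-0.13292319 -0.17251649 -0.84708766] 0.055587316860575144
```

View pics/w3.png

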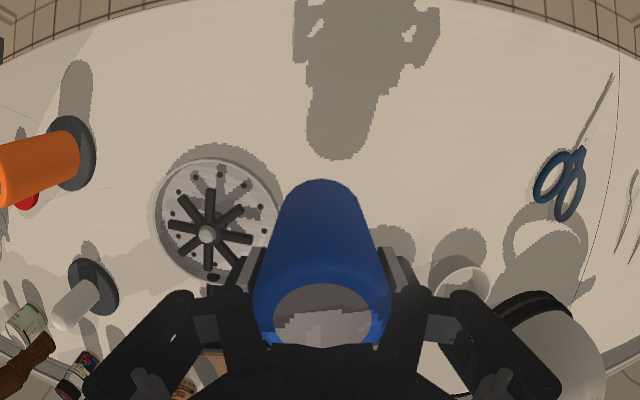

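View pics/scene3.png

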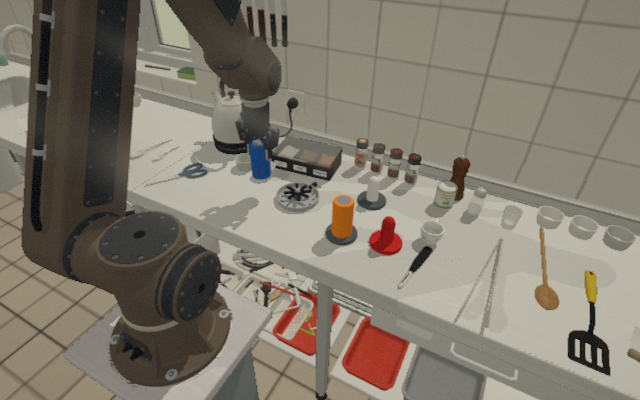

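The tumbler hangs upright in the grip. The nozzle is at (207,234) and the free post's foot at about (94,287). Next I'll refine both.

```bash
python3 - <<'E'
from h import *;import pickle
o,c=pickle.load(open("/tmp/w3.pkl","rb"))
im=c["color"][:,:,::-1]
cv2.imwrite("pics/w3c.png",cv2.resize(im[150:330,20:300],(800,514),interpolation=cv2.INTER_CUBIC))
print(wz(o,c,(207,234),.04),wz(o,c,(94,287),.012))
# project expected circles: tray rim r=.068 z=.018, foot r .045
def wproj(P):
    M=c["mount"];R=o["tool_rot"];q=((P-o["ee_pos"])@R-M[:3,3])@M[:3,:3]
    th=np.arctan2(np.hypot(q[:,0],q[:,1]),q[:,2]);n=q[:,:2]/np.hypot(q[:,0],q[:,1])[:,None]
    K=c["camera_matrix"];return n*th[:,None]*K[0,0]+K[:2,2]
v=cv2.resize(im[150:330,20:300],(800,514),interpolation=cv2.INTER_CUBIC);s=800/280
for x,y,r,z in ((.533,.0035,.068,.018),(.533,.0035,.009,.040),(.533,.0035,.043,.032),(.6335,-.2065,.045,.012),(.6335,-.2065,.018,.08)):
    p=((wproj(cyl(x,y,[(r,z)]))-[20,150]+.5)*s).astype(np.int32);cv2.polylines(v,[p],True,(0,0,255),1)
cv2.imwrite("pics/w3o.png",v)
t=cv2.resize(cv2.imread("pics/top3.png")[130:270,250:430],(800,622)[:2] and (771,600),interpolation=cv2.INTER_CUBIC);s=771/180
for x,y,r,z in ((.533,.0035,.068,.018),(.533,.0035,.009,.040),(.533,.0035,.043,.032),(.6335,-.2065,.045,.012),(.6335,-.2065,.018,.08)):
    p=((proj("top",cyl(x,y,[(r,z)]))-[250,130]+.5)*s).astype(np.int32);cv2.polylines(t,[p],True,(0,0,255),1)
cv2.imwrite("pics/top3o.png",t)
E
```

```text
[0.53425369 0.00157249 0.04      ] [ 0.63271685 -0.19767411  0.012     ]
```

View pics/w3o.png

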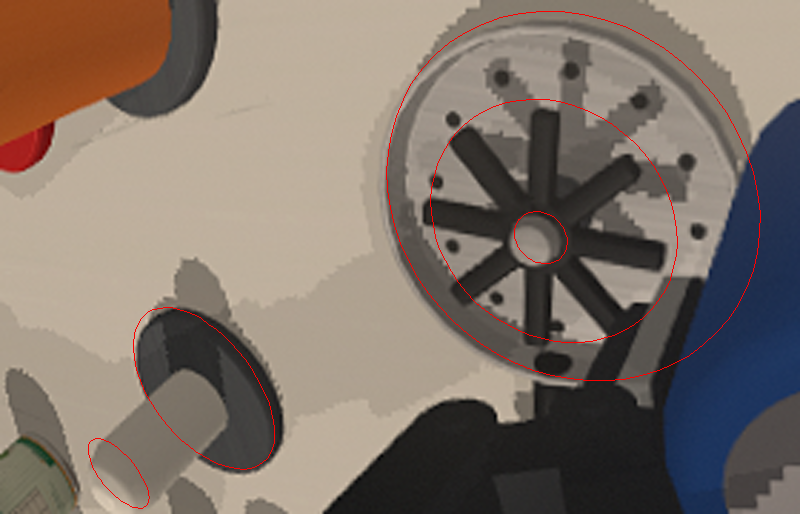

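View pics/top3o.png

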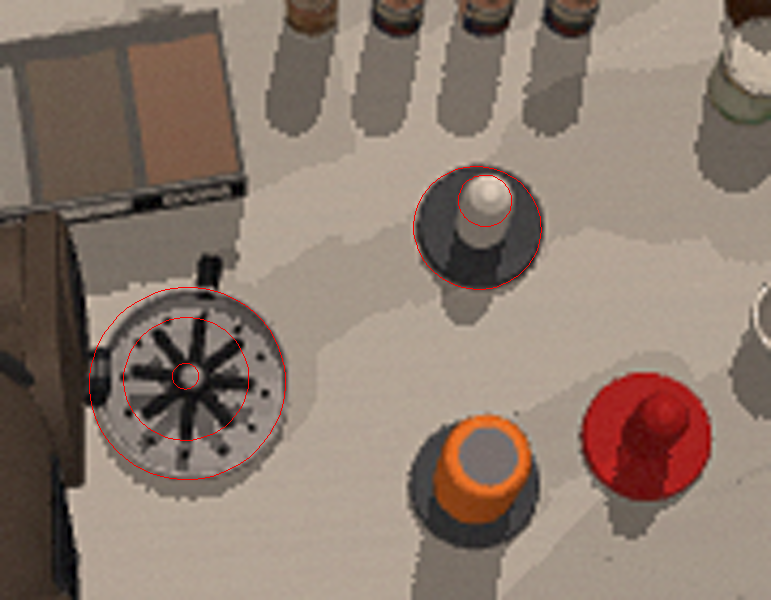

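{"fn": "jog_arm", "kwargs": {"steps": [{"tx": -0.28,"ty": -0.7,"tz": 0,"spin": 0,"fingers": 40},{"tx": -0.28,"ty": -0.9,"tz": 0,"spin": 0,"fingers": 40},{"tx": -0.28,"ty": -0.9,"tz": 0,"spin": 0,"fingers": 40},{"tx": -0.29,"ty": -0.7,"tz": 0,"spin": 0,"fingers": 40},{"tx": 0,"ty": -0.28,"tz": 0,"spin": 0,"fingers": 40}]}}

```text
t: 7.3
ee_pos: [0.5345, -0.0004, 0.1391]
tool_rot: [[-1.0, 0.003, 0.0], [0.003, 1.0, -0.0], [-0.0, -0.0, -1.0]]
force: [-0.2, 0.4, -1.0]
grip_width: 0.0559
```

{"fn": "jog_arm", "kwargs": {"steps": [{"tx": 0,"ty": 0,"tz": 0.3,"spin": 0,"fingers": 40},{"tx": 0,"ty": 0,"tz": 0.4,"spin": 0,"fingers": 40},{"tx": 0,"ty": 0,"tz": 0.3,"spin": 0,"fingers": 40},{"tx": 0,"ty": 0,"tz": 0,"spin": 0,"fingers": 40},{"tx": 0,"ty": 0,"tz": 0,"spin": 0,"fingers": 40}]}}

```text
t: 7.8
ee_pos: [0.5337, 0.0011, 0.1088]
tool_rot: [[-1.0, 0.002, -0.001], [0.002, 1.0, 0.0], [0.001, 0.0, -1.0]]
force: [-0.7, -0.2, -0.1]
grip_width: 0.056
```

```bash
python3 - <<'E'
from rig import bot
import cv2,pickle
from h import *
o=bot.get_obs();print(o["ee_pos"],o["force"],o["grip_width"])
c=bot.camera("wrist");cv2.imwrite("pics/w4.png",c["color"][:,:,::-1]);pickle.dump((o,c),open("/tmp/w4.pkl","wb"))
d=bot.camera("scene");im=d["color"][:,:,::-1];cv2.imwrite("pics/scene4.png",cv2.resize(im[130:230,240:390],(750,500),interpolation=cv2.INTER_CUBIC))
E
```

```text
[0.53374094 0.00109253 0.1088028 ] [-0.70495618 -0.2213612  -0.06597001] 0.055977021550652276
```

View pics/w4.png

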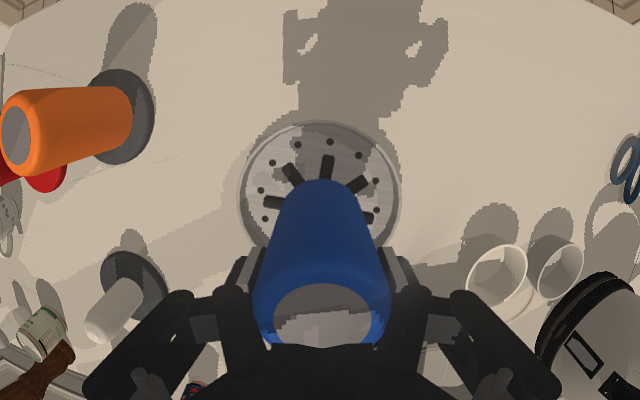

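View pics/scene4.png

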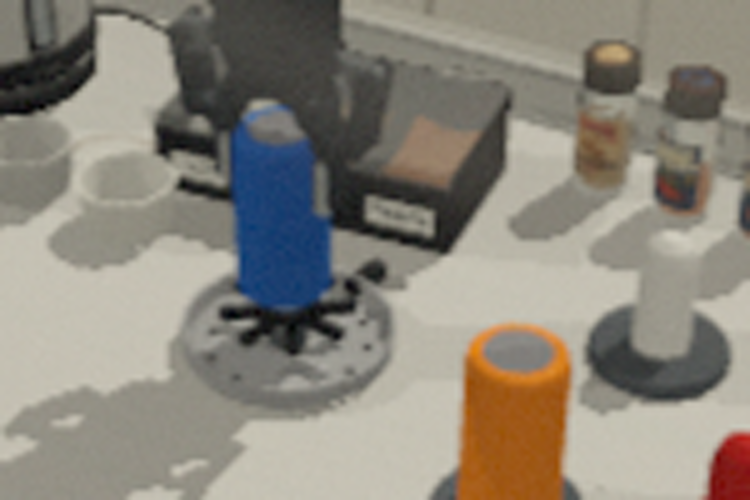

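The cup is centred over the tray, whose edges in the wrist view are at columns 239 and 401 with the cup at 320. Now I'll press.

{"fn": "jog_arm", "kwargs": {"steps": [{"tx": 0,"ty": 0,"tz": 0.25,"spin": 0,"fingers": 40},{"tx": 0,"ty": 0,"tz": 0.25,"spin": 0,"fingers": 40},{"tx": 0,"ty": 0,"tz": 0.2,"spin": 0,"fingers": 40},{"tx": 0,"ty": 0,"tz": 0.2,"spin": 0,"fingers": 40},{"tx": 0,"ty": 0,"tz": 0.15,"spin": 0,"fingers": 40}]}}

```text
t: 8.4
ee_pos: [0.5348, 0.0004, 0.0788]
tool_rot: [[-1.0, 0.003, 0.002], [0.003, 1.0, -0.0], [-0.002, -0.0, -1.0]]
force: [-8.1, -3.3, 61.9]
grip_width: 0.0558
```

{"fn": "jog_arm", "kwargs": {"steps": [{"tx": 0,"ty": 0,"tz": 0,"spin": 0,"fingers": 40},{"tx": 0,"ty": 0,"tz": 0,"spin": 0,"fingers": 40},{"tx": 0,"ty": 0,"tz": 0,"spin": 0,"fingers": 40},{"tx": 0,"ty": 0,"tz": 0,"spin": 0,"fingers": 40},{"tx": 0,"ty": 0,"tz": 0,"spin": 0,"fingers": 40}]}}

```text
t: 8.9
ee_pos: [0.5346, 0.0003, 0.0791]
tool_rot: [[-1.0, 0.003, 0.002], [0.003, 1.0, -0.0], [-0.002, -0.0, -1.0]]
force: [-4.7, -1.5, 23.4]
grip_width: 0.0562
```

{"fn": "jog_arm", "kwargs": {"steps": [{"tx": 0,"ty": 0,"tz": 0,"spin": 0,"fingers": 40},{"tx": 0,"ty": 0,"tz": 0,"spin": 0,"fingers": 40},{"tx": 0,"ty": 0,"tz": 0,"spin": 0,"fingers": 40},{"tx": 0,"ty": 0,"tz": 0,"spin": 0,"fingers": 40},{"tx": 0,"ty": 0,"tz": 0,"spin": 0,"fingers": 40}]}}

```text
t: 9.4
ee_pos: [0.5345, 0.0003, 0.0791]
tool_rot: [[-1.0, 0.003, 0.002], [0.003, 1.0, -0.0], [-0.002, -0.0, -1.0]]
force: [-5.5, -1.4, 23.5]
grip_width: 0.0556
```

{"fn": "jog_arm", "kwargs": {"steps": [{"tx": 0,"ty": 0,"tz": 0,"spin": 0,"fingers": 40},{"tx": 0,"ty": 0,"tz": 0,"spin": 0,"fingers": 40},{"tx": 0,"ty": 0,"tz": 0,"spin": 0,"fingers": 40},{"tx": 0,"ty": 0,"tz": 0,"spin": 0,"fingers": 40},{"tx": 0,"ty": 0,"tz": 0,"spin": 0,"fingers": 40}]}}

```text
t: 9.9
ee_pos: [0.5345, 0.0003, 0.0791]
tool_rot: [[-1.0, 0.003, 0.002], [0.003, 1.0, -0.0], [-0.002, -0.0, -1.0]]
force: [-5.3, -0.6, 22.0]
grip_width: 0.0561
```

```bash
python3 - <<'E'
from rig import bot
import cv2,pickle
from h import *
o=bot.get_obs();print(o["ee_pos"],o["force"],o["grip_width"])
c=bot.camera("wrist");cv2.imwrite("pics/w5.png",c["color"][:,:,::-1])
d=bot.camera("scene");im=d["color"][:,:,::-1];cv2.imwrite("pics/scene5.png",cv2.resize(im[130:230,240:390],(750,500),interpolation=cv2.INTER_CUBIC))
s=cv2.resize(im[130:230,240:390],(750,500),interpolation=cv2.INTER_CUBIC)
for P in ([(.029,.020)],[(.029,.121)],[(.0225,.13)]):
    p=((proj("scene",cyl(.534,.001,P))-[240,130]+.5)*5).astype(np.int32);cv2.polylines(s,[p],True,(0,0,255),1)
cv2.imwrite("pics/scene5o.png",s)
E
```

```text
[5.34531793e-01 2.76383132e-04 7.91052661e-02] [-5.34986414 -0.63224553 21.96694839] 0.0560613987660301
```

View pics/w5.png

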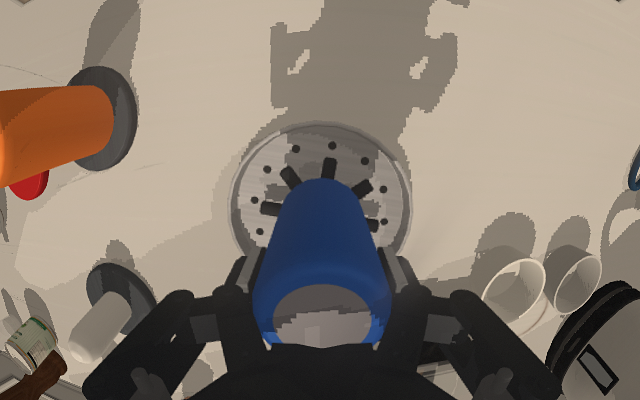

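View pics/scene5o.png

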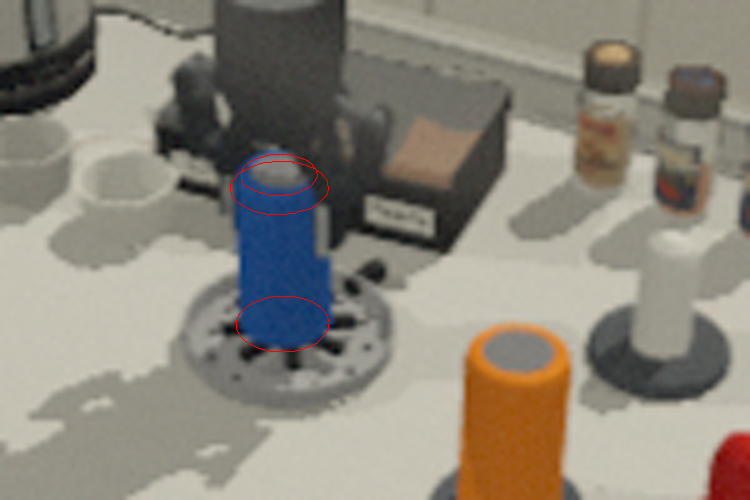

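The star is bottomed: the force is 22–23 N against 13 N at full depth, and it has held from t=8.4 to 10. The scene overlay agrees with the rim at 20 mm. Next I lift and carry.

{"fn": "jog_arm", "kwargs": {"steps": [{"tx": 0,"ty": 0,"tz": -0.2,"spin": 0,"fingers": 40},{"tx": 0,"ty": 0,"tz": -0.6,"spin": 0,"fingers": 40},{"tx": 0,"ty": 0,"tz": -0.9,"spin": 0,"fingers": 40},{"tx": 0,"ty": 0,"tz": -0.9,"spin": 0,"fingers": 40},{"tx": 0,"ty": 0,"tz": -0.9,"spin": 0,"fingers": 40}]}}

```text
t: 10.5
ee_pos: [0.5337, 0.0005, 0.1832]
tool_rot: [[-1.0, 0.003, -0.001], [0.003, 1.0, 0.0], [0.001, 0.0, -1.0]]
force: [0.3, -0.4, -1.5]
grip_width: 0.0559
```

{"fn": "jog_arm", "kwargs": {"steps": [{"tx": -0.4,"ty": -0.5,"tz": 0,"spin": 0,"fingers": 40},{"tx": -0.6,"ty": -0.8,"tz": 0,"spin": 0,"fingers": 40},{"tx": -0.6,"ty": -0.8,"tz": 0,"spin": 0,"fingers": 40},{"tx": -0.6,"ty": -0.6,"tz": 0,"spin": 0,"fingers": 40},{"tx": 0,"ty": 0,"tz": 0,"spin": 0,"fingers": 40}]}}

```text
t: 11.0
ee_pos: [0.6013, -0.0834, 0.1808]
tool_rot: [[-1.0, 0.005, -0.0], [0.005, 1.0, -0.0], [0.0, -0.0, -1.0]]
force: [-0.0, 0.0, -0.9]
grip_width: 0.0556
```

{"fn": "jog_arm", "kwargs": {"steps": [{"tx": 0,"ty": 0,"tz": 0,"spin": 0,"fingers": 40},{"tx": 0,"ty": 0,"tz": 0,"spin": 0,"fingers": 40},{"tx": 0,"ty": 0,"tz": 0,"spin": 0,"fingers": 40},{"tx": 0,"ty": 0,"tz": 0,"spin": 0,"fingers": 40},{"tx": 0,"ty": 0,"tz": 0,"spin": 0,"fingers": 40}]}}

```text
t: 11.5
ee_pos: [0.5996, -0.0803, 0.1829]
tool_rot: [[-1.0, 0.002, 0.0], [0.002, 1.0, 0.0], [-0.0, 0.0, -1.0]]
force: [0.0, 0.3, -0.6]
grip_width: 0.0559
```

```bash
cat >> h.py <<'E'
def wproj(o,c,P):
    M=c["mount"];R=o["tool_rot"];q=((P-o["ee_pos"])@R-M[:3,3])@M[:3,:3]
    th=np.arctan2(np.hypot(q[:,0],q[:,1]),q[:,2]);n=q[:,:2]/np.hypot(q[:,0],q[:,1])[:,None]
    K=c["camera_matrix"];return n*th[:,None]*K[0,0]+K[:2,2]
E
python3 - <<'E'
from rig import bot
import cv2,pickle
from h import *
o=bot.get_obs();print(o["t"],o["ee_pos"],o["force"],o["grip_width"])
c=bot.camera("wrist");pickle.dump((o,c),open("/tmp/w6.pkl","wb"))
im=c["color"][:,:,::-1].copy();cv2.imwrite("pics/w6raw.png",im)
s=cv2.resize(im,(800,500),interpolation=cv2.INTER_CUBIC)
for r,z in ((.045,.012),(.018,.012),(.018,.078)):
    p=(wproj(o,c,cyl(.6335,-.2065,[(r,z)]))*1.25).astype(np.int32);cv2.polylines(s,[p],True,(0,0,255),1)
cv2.imwrite("pics/w6.png",s)
E
```

```text
11.5 [ 0.59963583 -0.08029827  0.18288493] [ 0.02530242  0.26276266 -0.577718  ] 0.05586889470956416
```

View pics/w6.png

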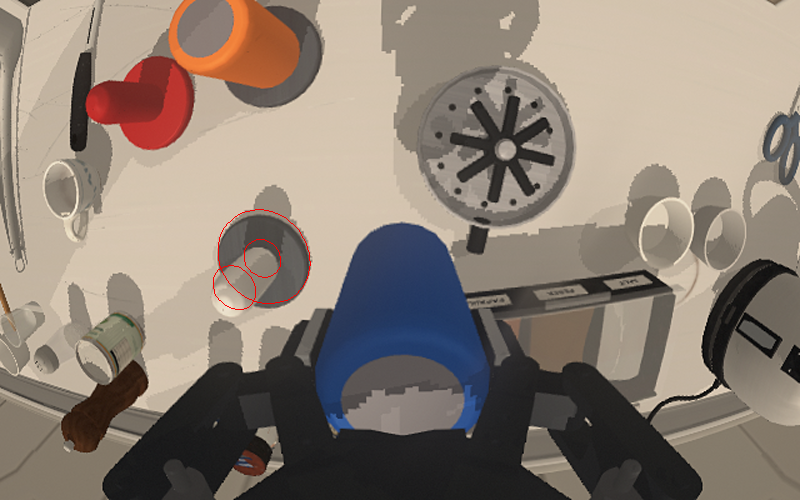

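The rinser's star is back up. The post overlay fits to about 1–2 px, with a slight +x correction to post ≈ (0.635, -0.2065).

{"fn": "jog_arm", "kwargs": {"steps": [{"tx": -0.2,"ty": -0.6,"tz": 0,"spin": 0,"fingers": 40},{"tx": -0.3,"ty": -0.9,"tz": 0,"spin": 0,"fingers": 40},{"tx": -0.3,"ty": -0.9,"tz": 0,"spin": 0,"fingers": 40},{"tx": -0.2,"ty": -0.9,"tz": 0,"spin": 0,"fingers": 40},{"tx": -0.18,"ty": -0.9,"tz": 0,"spin": 0,"fingers": 40}]}}

```text
t: 12.05
ee_pos: [0.6351, -0.2087, 0.1827]
tool_rot: [[-1.0, 0.003, 0.0], [0.003, 1.0, -0.0], [-0.0, -0.0, -1.0]]
force: [0.1, 0.7, -0.7]
grip_width: 0.0561
```

{"fn": "jog_arm", "kwargs": {"steps": [{"tx": 0,"ty": 0,"tz": 0,"spin": 0,"fingers": 40},{"tx": 0,"ty": 0,"tz": 0,"spin": 0,"fingers": 40},{"tx": 0,"ty": 0,"tz": 0,"spin": 0,"fingers": 40},{"tx": 0,"ty": 0,"tz": 0,"spin": 0,"fingers": 40},{"tx": 0,"ty": 0,"tz": 0,"spin": 0,"fingers": 40}]}}

```text
t: 12.55
ee_pos: [0.6348, -0.2061, 0.1829]
tool_rot: [[-1.0, 0.002, 0.0], [0.002, 1.0, 0.0], [-0.0, 0.0, -1.0]]
force: [-0.6, 0.2, -1.3]
grip_width: 0.056
```

```bash
python3 - <<'E'
from rig import bot
import cv2,pickle
from h import *
o=bot.get_obs();print(o["t"],o["ee_pos"],o["tool_rot"],o["force"],o["grip_width"])
c=bot.camera("wrist");im=c["color"][:,:,::-1].copy()
pickle.dump((o,c),open("/tmp/w7.pkl","wb"))
s=cv2.resize(im,(800,500),interpolation=cv2.INTER_CUBIC)
for r,z in ((.045,.012),(.018,.012),(.018,.078)):
    p=(wproj(o,c,cyl(.635,-.2065,[(r,z)]))*1.25).astype(np.int32);cv2.polylines(s,[p],True,(0,0,255),1)
x,y,zz=o["ee_pos"]
for r,z in ((.029,-.0591),(.0225,.0509)):
    p=(wproj(o,c,cyl(x,y,[(r,z+zz)]))*1.25).astype(np.int32);cv2.polylines(s,[p],True,(0,255,0),1)
cv2.imwrite("pics/w7.png",s)
d=bot.camera("scene");im=d["color"][:,:,::-1]
s=cv2.resize(im[120:230,310:460],(750,550),interpolation=cv2.INTER_CUBIC)
for col,X,Y,P in (((0,255,0),x,y,[(.029,zz-.0591)]),((0,255,0),x,y,[(.029,zz+.0419)]),((0,0,255),.635,-.2065,[(.018,.078)]),((0,0,255),.635,-.2065,[(.045,.012)])):
    p=((proj("scene",cyl(X,Y,P))-[310,120]+.5)*5).astype(np.int32);cv2.polylines(s,[p],True,col,1)
cv2.imwrite("pics/scene7.png",s)
d=bot.camera("top");im=d["color"][:,:,::-1];cv2.imwrite("pics/top7.png",im)
E
```

```text
12.55 [ 0.63481788 -0.20610415  0.18285363] [[-9.99998397e-01  1.78448656e-03  1.46657503e-04]
 [ 1.78449350e-03  9.99998407e-01  4.71530891e-05]
 [-1.46573125e-04  4.74147229e-05 -9.99999988e-01]] [-0.62046529  0.17923145 -1.3200149 ] 0.05603037486015697
```

View pics/w7.png

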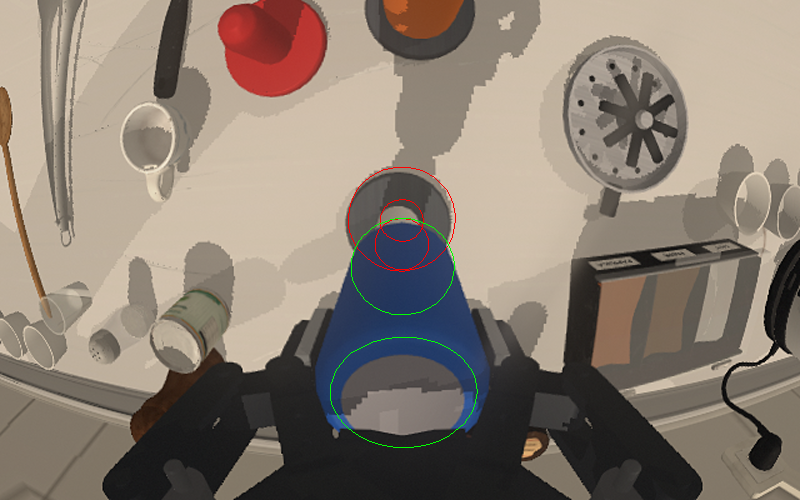

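View pics/scene7.png

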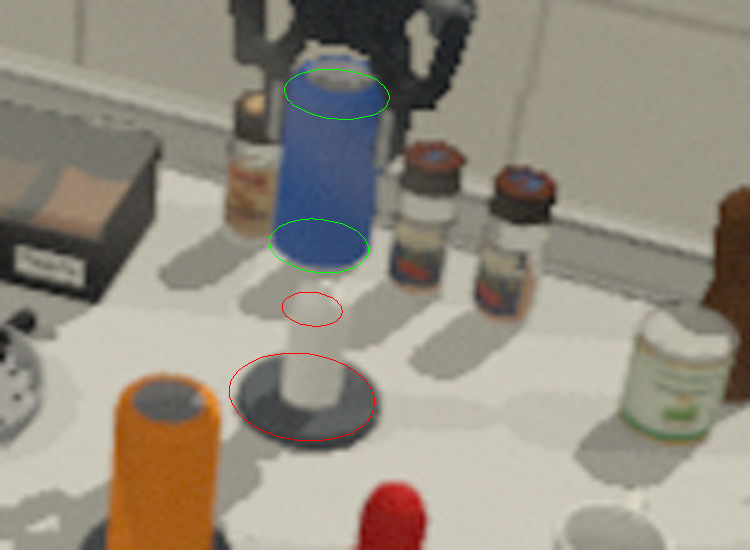

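The wrist view shows the post just ahead of and under the tumbler's mouth. The overlay is 2–3 px off, so I'll fit the foot numerically before lowering.

```bash
python3 - <<'E'
from h import *;import pickle
o,c=pickle.load(open("/tmp/w6.pkl","rb"))
def edgefit(gray,pr,x0,radius,z,rejpt):
    g=cv2.GaussianBlur(gray.astype(np.float32),(0,0),0.8)
    a=np.linspace(0,2*np.pi,120,endpoint=False)
    ds=np.linspace(-.012,.012,49)
    p=np.array(x0)
    for it in range(4):
        A=[];B=[]
        for t in a:
            n=np.array([np.cos(t),np.sin(t)])
            pts=np.c_[p+ (radius+ds)[:,None]*n,np.full(len(ds),z)]
            q=pr(pts).astype(np.float32)
            v=cv2.remap(g,q[:,0:1],q[:,1:2],cv2.INTER_LINEAR).ravel()
            d=np.gradient(v);k=d.argmax()
            if d[k]>2 and 3<k<45: A.append(n);B.append(ds[k])
        A=np.array(A);B=np.array(B)
        r=least_squares(lambda s:A@s[:2]+s[2]-B,[0,0,0],loss="soft_l1",f_scale=.001).x
        p=p+r[:2]
    return p,r[2],len(B)
g=cv2.cvtColor(c["color"],cv2.COLOR_RGB2GRAY)
print("w6 foot",edgefit(g,lambda P:wproj(o,c,P),(.635,-.2065),.045,.012,None))
o7,c7=pickle.load(open("/tmp/w7.pkl","rb"))
for n in("top0","top3"):
    print(n,edgefit(cv2.imread(f"pics/{n}.png",0),lambda P:proj("top",P),(.635,-.2065),.045,.012,None))
for n in("scene0","scene3"):
    print(n,edgefit(cv2.imread(f"pics/{n}.png",0),lambda P:proj("scene",P),(.635,-.2065),.045,.012,None))
E
```

```text
w6 foot (array([ 0.63711929, -0.20761624]), np.float64(8.785666839618669e-05), 115)
top0 (array([ 0.63354557, -0.20876125]), np.float64(0.0008166581489457788), 120)
top3 (array([ 0.63343838, -0.20846319]), np.float64(0.0007830973821504078), 120)
scene0 (array([ 0.63109384, -0.21248077]), np.float64(0.001997762547952281), 105)
scene3 (array([ 0.63101859, -0.21204363]), np.float64(0.0020185458148554688), 106)
```

{"fn": "jog_arm", "kwargs": {"steps": [{"tx": 0,"ty": -0.07,"tz": 0,"spin": 0,"fingers": 40},{"tx": 0,"ty": 0,"tz": 0.3,"spin": 0,"fingers": 40},{"tx": 0,"ty": 0,"tz": 0.4,"spin": 0,"fingers": 40},{"tx": 0,"ty": 0,"tz": 0.4,"spin": 0,"fingers": 40},{"tx": 0,"ty": 0,"tz": 0.3,"spin": 0,"fingers": 40}]}}

```text
t: 13.2
ee_pos: [0.6343, -0.2087, 0.1388]
tool_rot: [[-1.0, 0.003, -0.002], [0.003, 1.0, 0.001], [0.002, 0.001, -1.0]]
force: [0.3, 0.1, -1.5]
grip_width: 0.0562
```

{"fn": "jog_arm", "kwargs": {"steps": [{"tx": 0,"ty": 0,"tz": 0.1,"spin": 0,"fingers": 40},{"tx": 0,"ty": 0,"tz": 0.1,"spin": 0,"fingers": 40},{"tx": 0,"ty": 0,"tz": 0.1,"spin": 0,"fingers": 40},{"tx": 0,"ty": 0,"tz": 0.1,"spin": 0,"fingers": 40},{"tx": 0,"ty": 0,"tz": 0,"spin": 0,"fingers": 40}]}}

```text
t: 13.7
ee_pos: [0.6347, -0.2088, 0.1285]
tool_rot: [[-1.0, 0.003, -0.0], [0.003, 1.0, 0.0], [0.0, 0.0, -1.0]]
force: [-0.2, -0.8, -1.5]
grip_width: 0.0562
```

```bash
python3 - <<'E'
from rig import bot
import cv2
o=bot.get_obs();print(o["t"],o["ee_pos"],o["force"],o["moment"],o["grip_width"])
d=bot.camera("scene");im=d["color"][:,:,::-1]
s=cv2.resize(im[120:230,310:460],(750,550),interpolation=cv2.INTER_CUBIC);cv2.imwrite("pics/scene8.png",s)
E
```

```text
13.7 [ 0.63470011 -0.20880299  0.12849722] [-0.17105341 -0.83760169 -1.51410855] [ 0.03123305 -0.01297556 -0.0228779 ] 0.05617015796215418
```

View pics/scene8.png

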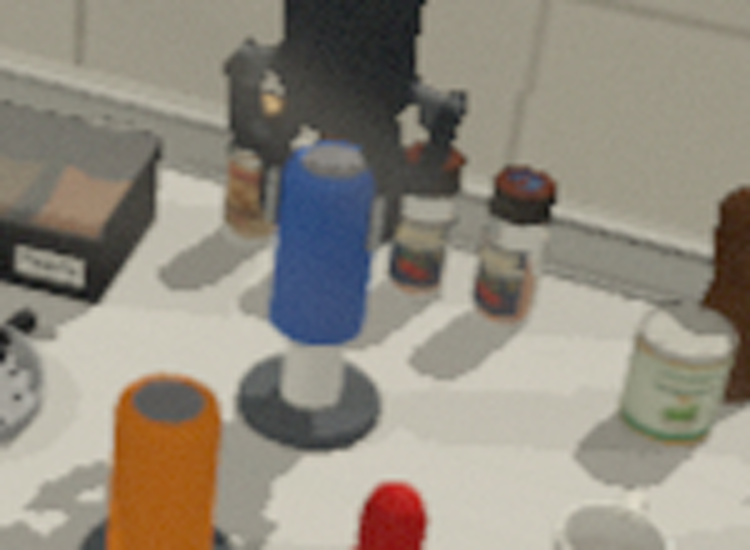

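The mouth is already 23 mm down over the post and there is no side force. I continue down.

{"fn": "jog_arm", "kwargs": {"steps": [{"tx": 0,"ty": 0,"tz": 0.3,"spin": 0,"fingers": 40},{"tx": 0,"ty": 0,"tz": 0.3,"spin": 0,"fingers": 40},{"tx": 0,"ty": 0,"tz": 0.3,"spin": 0,"fingers": 40},{"tx": 0,"ty": 0,"tz": 0.3,"spin": 0,"fingers": 40},{"tx": 0,"ty": 0,"tz": 0.3,"spin": 0,"fingers": 40}]}}

```text
t: 14.25
ee_pos: [0.6347, -0.2088, 0.0826]
tool_rot: [[-1.0, 0.003, -0.0], [0.003, 1.0, 0.0], [0.0, 0.0, -1.0]]
force: [-0.5, 0.1, -1.4]
grip_width: 0.0563
```

{"fn": "jog_arm", "kwargs": {"steps": [{"tx": 0,"ty": 0,"tz": 0.2,"spin": 0,"fingers": 40},{"tx": 0,"ty": 0,"tz": 0.1,"spin": 0,"fingers": 40},{"tx": 0,"ty": 0,"tz": 0.05,"spin": 0,"fingers": 40},{"tx": 0,"ty": 0,"tz": 0.03,"spin": 0,"fingers": 40},{"tx": 0,"ty": 0,"tz": 0,"spin": 0,"fingers": 40}]}}

```text
t: 14.75
ee_pos: [0.6349, -0.2088, 0.0725]
tool_rot: [[-1.0, 0.003, 0.0], [0.003, 1.0, -0.0], [-0.0, -0.0, -1.0]]
force: [0.3, 0.2, -1.7]
grip_width: 0.0559
```

Expected contact is at TCP ≈ 0.071. I'll ease down until the force shows contact.

{"fn": "jog_arm", "kwargs": {"steps": [{"tx": 0,"ty": 0,"tz": 0.03,"spin": 0,"fingers": 40},{"tx": 0,"ty": 0,"tz": 0.03,"spin": 0,"fingers": 40},{"tx": 0,"ty": 0,"tz": 0.02,"spin": 0,"fingers": 40},{"tx": 0,"ty": 0,"tz": 0,"spin": 0,"fingers": 40},{"tx": 0,"ty": 0,"tz": 0,"spin": 0,"fingers": 40}]}}

```text
t: 15.25
ee_pos: [0.635, -0.2089, 0.0715]
tool_rot: [[-1.0, 0.003, 0.001], [0.003, 1.0, -0.0], [-0.001, -0.0, -1.0]]
force: [-3.7, 0.8, 11.4]
grip_width: 0.0557
```

It is seated, with 11 N of contact at the expected height. Now I open and withdraw.

{"fn": "jog_arm", "kwargs": {"steps": [{"tx": 0,"ty": 0,"tz": 0,"spin": 0,"fingers": 60},{"tx": 0,"ty": 0,"tz": 0,"spin": 0,"fingers": 70},{"tx": 0,"ty": 0,"tz": 0,"spin": 0,"fingers": 85},{"tx": 0,"ty": 0,"tz": 0,"spin": 0,"fingers": 85},{"tx": 0,"ty": 0,"tz": 0,"spin": 0,"fingers": 85}]}}

```text
t: 15.75
ee_pos: [0.6348, -0.2088, 0.0697]
tool_rot: [[-1.0, 0.003, -0.0], [0.003, 1.0, 0.0], [0.0, 0.0, -1.0]]
force: [0.3, -0.3, -0.2]
grip_width: 0.0847
```

{"fn": "jog_arm", "kwargs": {"steps": [{"tx": 0,"ty": 0,"tz": 0,"spin": 0,"fingers": 85},{"tx": 0,"ty": 0,"tz": -0.3,"spin": 0,"fingers": 85},{"tx": 0,"ty": 0,"tz": -0.7,"spin": 0,"fingers": 85},{"tx": 0,"ty": 0,"tz": -0.9,"spin": 0,"fingers": 85},{"tx": 0,"ty": 0,"tz": -0.9,"spin": 0,"fingers": 85}]}}

```text
t: 16.25
ee_pos: [0.6347, -0.2088, 0.1553]
tool_rot: [[-1.0, 0.003, -0.0], [0.003, 1.0, 0.0], [0.0, 0.0, -1.0]]
force: [-0.1, 0.6, -0.3]
grip_width: 0.085
```

{"fn": "jog_arm", "kwargs": {"steps": [{"tx": 0,"ty": 0,"tz": -0.9,"spin": 0,"fingers": 85},{"tx": 0,"ty": 0,"tz": -0.9,"spin": 0,"fingers": 85},{"tx": 0,"ty": 0,"tz": -0.7,"spin": 0,"fingers": 85},{"tx": 0,"ty": 0,"tz": 0,"spin": 0,"fingers": 85},{"tx": 0,"ty": 0,"tz": 0,"spin": 0,"fingers": 85}]}}

```text
t: 16.75
ee_pos: [0.6346, -0.2088, 0.2291]
tool_rot: [[-1.0, 0.003, 0.0], [0.003, 1.0, -0.0], [-0.0, -0.0, -1.0]]
force: [0.2, 0.8, -0.1]
grip_width: 0.0852
```

```bash
python3 - <<'E'
from rig import bot
import cv2
from h import *
o=bot.get_obs();print(o["t"],o["ee_pos"],o["force"],o["grip_width"])
c=bot.camera("wrist");s=c["color"][:,:,::-1].copy()
for r,z in ((.045,.012),(.029,.012),(.0225,.122)):
    cv2.polylines(s,[wproj(o,c,cyl(.635,-.208,[(r,z)])).astype(np.int32)],True,(0,0,255) if z<.1 else (0,255,0),1)
cv2.imwrite("pics/w9.png",s)
hsv=cv2.cvtColor(c["color"],cv2.COLOR_RGB2HSV).astype(int)
m=((hsv[...,0]>100)&(hsv[...,0]<130)&(hsv[...,1]>120)).astype(np.uint8)
cs,h=cv2.findContours(m,cv2.RETR_CCOMP,cv2.CHAIN_APPROX_NONE)
for k,q in enumerate(cs):
    if len(q)>60 and h[0][k][3]>=0: e=cv2.fitEllipse(q);print(e,wz(o,c,e[0],.122))
d=bot.camera("scene");im=d["color"][:,:,::-1]
cv2.imwrite("pics/scene9.png",cv2.resize(im[130:280,200:460],(780,450),interpolation=cv2.INTER_CUBIC))
E
```

```text
16.75 [ 0.63457725 -0.20875617  0.22905389] [ 0.16551317  0.75630872 -0.10696879] 0.08519438797856473
((320.8733215332031, 196.17018127441406), (44.69784164428711, 46.660518646240234), 87.31543731689453) [ 0.63584145 -0.20973944  0.122     ]
```

View pics/w9.png

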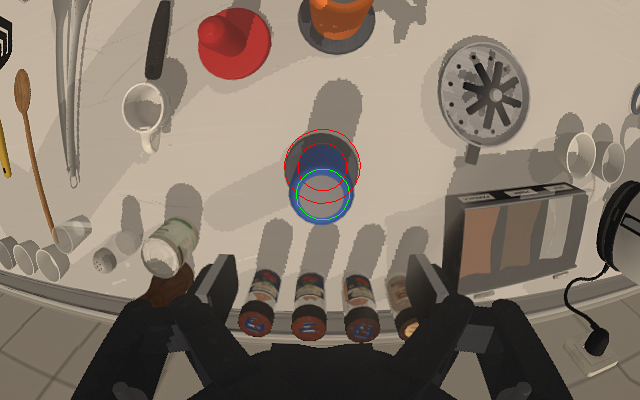

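View pics/scene9.png

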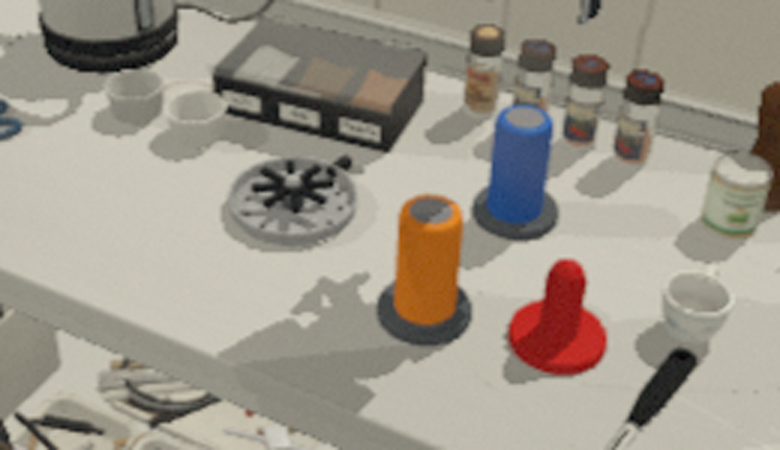

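The blue tumbler stands upright on the white post's foot at crop pixel (518,165). The star is up, the other items are undisturbed, and the arm is clear.

```bash
python3 -c "
from rig import bot
print(bot.sign_off())"
```

```text
the job is handed in; nothing more can be done
None
```

I pressed the blue tumbler, mouth down, onto the rinser's star and then set it over the white free post, right down on its foot. I handed the job in at about 17 s.

- **Press:** I held the star down for about 1.5 s at a steady 22–23 N; full depth needs 13 N. The force peaked at about 62 N when the star bottomed. The tool height and the scene overlay both put the rim at about 20 mm. I could not read the star's travel directly.
- **Placing:** The tumbler met no side force while going down over the post. It touched the foot at the expected height with 11 N before I let go.
- **Last checks:**
  - The tumbler's closed end measured (0.636, -0.210), against a post estimate of (0.635, -0.208), so it is about 2 mm off centre.
  - It stands upright, the star is back up and the gripper is clear.
  - The orange tumbler, ramekins and espresso cup look undisturbed in the pictures; I did not re-measure them.
- **Disagreement:** The cameras differed by up to about 6 mm on the post's position, with the scene camera furthest off. I used a value in between, leaning on the wrist and top cameras.

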